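Open the ratchet bookend to make room in the book rack

TASK

Make room in the book rack for another book: with your fingertips press the sliding bookend's release pad right down and, keeping it pressed, push the bookend back along its bar, away from the books, until it is fully home against the stop at the rack's open end; then let go, so that the release springs up and locks it there. Pick nothing up: leave the books standing in their row, and leave the lying book, the stamp and the mug where they are.

Things in the scene. Friction and masses are not known exactly. Their poses are not given: they have to be found in the camera images.
- rack: Book rack fixed to the desk: wooden board 160 (x) x 470 (y) x 20 high, turned by up to 23 degrees. Origin: centre of its underside; z up, y along the board. A steel saw-toothed ratchet bar (teeth 8 apart) lies in a 26 wide groove along the middle, just below the top. A fixed grey steel plate, 155 high, stands at y = +223; the row of books stands against it from y = +221 to +99.
- end_stop (a point): Middle of the inner face of the stop: a low grey bar, 90 x 16 x 14 high, across the rack's board at its open end (rack y = -208), 7 above the board's top. Axes as the rack's: +y points along the bar to the bookend and the books.
- bookend (a joint): How far the sliding bookend stands back along the bar, m: 0 = plate at rack y = +95, closed up to the books; 0.150 = fully back, its housing against the stop; grows towards rack -y. Starts at 0 to 0.04. The ratchet blocks it from going back, even against a hard push, unless the release is held down; then it slides with about 1 N of drag and stays where it is left. Pushed towards the books it clicks along.
- plate_top (a point): Middle of the top edge of the sliding bookend's upright grey steel plate: 130 wide, 3 thick, 150 high above the board (170 above the desk). Its foot, 90 wide and 3 thick, lies on the board and runs 152 back (to rack -y) from the plate. Axes as the rack's.
- release (a joint): Tilt of the release lever, rad: 0 = up, its pawl in the bar's teeth; 0.24 = pressed right down on its stop; the pawl is clear of the teeth from 0.13. Sprung: about 2.5 N at the pad's middle starts it and 5.5 N holds it down (8 N close to the push wall); let go, it springs up and the pawl drops into the next tooth (at 0.150 of the bookend there is one). Starts near 0.
- release_pad (a point): Middle of the top of the release lever's pad: a flat black ribbed thumb pad, 36 wide (rack x), 44 long (rack y), open at its sides, on the bookend's foot 82 behind (to -y of) the plate's face; with the lever up it is 36 above the desk and sinks 8 when pressed right down (pivot 34 farther back). From this point it is 26 back to the push wall and 79 forward to the plate. Axes as the rack's when up.
- push_wall (a point): Middle of the front wall, behind the release pad, of the bookend's grey housing: an upright wall 49 wide, from 40 to 69 above the desk (this point 54), facing the plate and the books (+y). A finger holding the pad down pushes on it, to rack -y, to move the bookend back. The housing is 44 long, behind this wall. Axes as the rack's.
- book_a: Loose: the first book, next to the fixed end, 140 deep x 36 thick x 205 high mm, standing upright on the board in the row between the fixed end plate and the sliding bookend. Origin: centre of its underside, z up, y across its thickness. To be left standing where it is.
- book_b: Loose: the second book, 130 x 28 x 190 mm, standing upright on the board in the row between the fixed end plate and the sliding bookend. Origin: centre of its underside, z up, y across its thickness. To be left standing where it is.
- book_c: Loose: the third book, 135 x 32 x 198 mm, standing upright on the board in the row between the fixed end plate and the sliding bookend. Origin: centre of its underside, z up, y across its thickness. To be left standing where it is.
- book_d: Loose: the fourth book, nearest the sliding bookend, 120 x 24 x 178 mm, standing upright on the board in the row between the fixed end plate and the sliding bookend. Origin: centre of its underside, z up, y across its thickness. To be left standing where it is.
- flat_book: Loose: a book lying flat on the desk beyond the rack's open end, 190 x 130 x 28 high, waiting for a place. Origin: centre of its underside. To be left alone.
- stamp: Loose: a black self-inking rubber stamp standing on the desk on the far side of the rack, 70 x 44 x 76 high. Origin: centre of its underside. To be left alone.
- mug: Loose: a white mug standing on the desk on the robot's side of the rack, 80 across and 92 high, with a handle. Origin: centre of its underside. To be left alone.
Mind the look-alikes: they are no part of the job. What is shaped like the book_c but purple or yellow is not meant.

How it is judged (in metres and radians):
On the way, in this order (a step that is already met when the one before it is completed fails the run):
1. the release is pressed down while the bookend is still where it was (value of joint release above 0.14 rad and distance of push_wall from where it was at the start of the episode below 0.015 m), for 0.1 s.
2. the bookend has been pushed back to its stop (value of joint bookend above 0.144 m), for 0.1 s.
At the end, for the whole second after the job is handed in: The bookend rests within 6 mm of its stop (0.144 m or more of 0.150 m), its release is up again (below 0.06 rad), the four books stand upright (within 0.1 rad) within 20 mm of where they were, and the lying book, the stamp and the mug are within 20 mm of where they were (value of joint bookend above 0.144 m and velocity of joint bookend between -0.005 and 0.005 m/s and value of joint release below 0.06 rad and distance of each of book_a, book_b, book_c, book_d, flat_book, stamp, mug from where it was at the start of the episode below 0.02 m and angle between each of book_a, book_b, book_c, book_d's own z axis and vertical below 0.1 rad); the robot touches nothing.
It fails at once if a book in the row is shifted, lifted (more than 20 mm) or tipped (more than 0.2 rad) (distance of any of book_a, book_b, book_c, book_d from where it was at the start of the episode above 0.02 m or angle between any of book_a, book_b, book_c, book_d's own z axis and vertical above 0.2 rad).
It fails at once if the lying book, the stamp or the mug is moved or lifted by more than 20 mm (distance of any of flat_book, stamp, mug from where it was at the start of the episode above 0.02 m).
It also fails if it takes over 38 s, if anything falls off the work surface, if the arm or the gripper's body presses on something with over 40 N, if the wrist force passes 120 N, or if a joint passes its speed limit or range.

ROBOT

A 7-joint arm with a two-finger parallel gripper is mounted at the origin on the work surface. World frame = base frame: x ahead of the robot, y to its left, z up, the work surface at z = 0. Lengths are in mm, angles in rad, forces in N, time in s.
With the tool pointing down it reaches from about 400 to 900 mm from the base axis. Payload 5.5 kg.
Tool frame: the origin (TCP) lies midway between the tips of the shut fingers; the grasp point (between the pads) lies 19 mm behind it (bot.grip_depth is the distance from the TCP to the grasp point, in mm); x points along the fingers, y is the direction in which the jaws open and shut, and the axes are right-handed (so a half turn about x gives the same grasp; the last joint's range is limited). The gripper opens to 92 mm and grips with 3 to 60 N. Pads are 19 mm wide; open, the fingers measure 130 mm over their backs; the gripper's body (75 mm by 190 mm) begins 47 mm behind the grasp point.
Start: joints at [-1.065, 0.501, -0.427, 1.55, 0.221, 1.138, -0.21], TCP at [156.235, 630.944, 226.729] pointing down, gripper open.
Joint ranges: [-2.88, 2.88], [-0.31, 2.03], [-1.54, 1.56], [0.2, 2.42], [-1.41, 4.55], [0.19, 2.02], [-2.57, 2.57]. Speed limits (rad/s): [2.57, 2.57, 3.14, 3.14, 3.14, 3.14, 3.14].

INTERFACE

Orientations are given as a unit quaternion [x, y, z, w].
In Python, from plant import bot gives the robot as it stands.
- The arm moves only by the tool step_arm, never from a script. Its argument "steps" is a list of rows, each a list of 5 numbers: the shift along the tool's x, y, z in mm, then the turn about the tool's x in degrees, then the finger opening in mm, from 0 to 91.8. A call has 1 to 10 rows; each row shifts and turns the pose as measured when the row begins, along the tool's axes as they then stand; what a row does not reach is not made up. A row lasts 1/12 s, in which the tool goes at most 41.7 mm and 7.16 degrees, less where a joint would pass 70% of its speed; a pose out of reach is approached as far as the arm can. A call with a gripper value outside its range is refused whole. The fingers move at their own pace and stop on an object; "force" is the grip in N (left out, the last holds). Time passes only in rows, so rows that do not move let the fingers close. It gives the time, the measured TCP pose, the force and the opening at its end, in the units of the state.
- bot.read_state(): the state, without advancing time (a new reading comes with each control period).
- bot.snapshot(name): name is "scene" or "top"; returns a dict with "image" (420x560x3 uint8, blue, green, red), "fovy" (degrees; the focal length in pixels is half the picture's height over the tangent of half this angle, whatever the lens; pixels are square), "cx", "cy" (the principal point, pixels), "world_to_cam" (4x4, takes a point from world to camera coordinates). Camera axes: x right, y up, looking along -z (the intrinsics and any distortion apply to the point x, -y, -z); pixel columns grow to the right and rows downward; lengths in mm; the calibration is good to about 2 mm. A picture is of the moment at which its call begins. There is no depth.
- bot.sign_off(): hands the job in, once; it reports no verdict.
The state is a dict: "time": time; "joint_positions": joint angles; "joint_velocities": joint speeds; "effort": joint torques, N m; "tcp_pos": TCP position; "eef_rot": TCP orientation; "contact_force": force on the tool from outside, world axes, zero at the start; "moment": the same for the moment, N m; "grip_width": finger opening in mm.
Only numpy, scipy, OpenCV 4.12 (cv2) and the standard library are available. Lean on these libraries where they do the work, as an engineer would, in place of code of your own. Each camera call takes 0.05 s, during which the arm holds its last target. There are 200 camera calls.

## Working session

There is one attempt and no reset: what is moved stays moved. The work goes in short steps, Python scripts to look and compute and a tool call to move; the robot and the scene stay as the last step left them, time stands still between calls to the robot, and variables do not carry over. Pictures are saved under pics/ and viewed, about 8 in all and at most 12, crops included, and the job is handed in when it is done.

Besides the shell and the picture viewer there is one more tool, called after "Emit:" by a JSON object that holds its "op" and its "data", one argument or row to a line. step_arm: Moves the arm, as the interface text tells. Its arguments: {"type":"object","properties":{"steps":{"type":"array","items":{"type":"array","items":{"type":"number"}}},"force":{"type":"number"}},"required":["steps"]}

```bash
mkdir -p pics; cat > h.py <<'E'
import numpy as np, cv2
from plant import bot
def K(s):
    f=s["image"].shape[0]/2/np.tan(np.radians(s["fovy"])/2)
    return f,s["cx"],s["cy"]
def ray(s,u,v):
    f,cx,cy=K(s); M=np.array(s["world_to_cam"]); R=M[:3,:3]; o=-R.T@M[:3,3]
    return o,R.T@np.array([(u-cx)/f,-(v-cy)/f,-1.])
def onz(s,u,v,z):
    o,d=ray(s,u,v); return o+d*(z-o[2])/d[2]
def proj(s,p):
    f,cx,cy=K(s); M=np.array(s["world_to_cam"]); c=M[:3,:3]@np.array(p)+M[:3,3]
    return cx+f*c[0]/-c[2], cy-f*c[1]/-c[2]
E
python3 - <<'E'
from h import *
st=bot.read_state(); print(st)
for n in("scene","top"):
    s=bot.snapshot(n); cv2.imwrite(f"pics/{n}0.png",s["image"]); print(n,{k:v for k,v in s.items() if k!="image"})
E
```

```text
{'time': 0.0, 'joint_positions': array([-1.06479132,  0.5018608 , -0.42678677,  1.55144923,  0.22077729,
        1.13826727, -0.21030178]), 'joint_velocities': array([-0.00176106,  0.00049753, -0.00077626, -0.00166771,  0.00028775,
        0.00085165,  0.00125764]), 'effort': array([-4.50850512e-04, -5.66601098e+01, -5.81593484e+00, -2.79115909e+01,
       -6.86237798e-02,  3.06308793e-02,  1.79663025e-04]), 'tcp_pos': array([156.14575222, 630.25137589, 225.67013956]), 'eef_rot': array([ 0.08494601,  0.70201953, -0.08629383,  0.70178781]), 'contact_force': array([ 0.52798083,  0.24724867, -0.48263005]), 'moment': array([-0.00154308, -0.04161338, -0.01581313]), 'grip_width': 91.81550005057218}
scene {'fovy': 47.549371357100114, 'cx': 279.7354987110773, 'cy': 204.01766302487215, 'world_to_cam': array([[ 2.21514516e-01,  9.75104989e-01,  1.00786513e-02,
        -1.80286018e+02],
       [-7.15230794e-01,  1.55436153e-01,  6.81384263e-01,
         3.29378122e+02],
       [ 6.62854607e-01, -1.58145067e-01,  7.31856480e-01,
        -1.63878513e+03],
       [ 0.00000000e+00,  0.00000000e+00,  0.00000000e+00,
         1.00000000e+00]])}
top {'fovy': 57.421784761901414, 'cx': 280.0198842476856, 'cy': 211.68464599602504, 'world_to_cam': array([[ 2.78070966e-02, -9.99613050e-01,  7.18681113e-04,
         5.62046304e+01],
       [ 9.82312269e-01,  2.74589958e-02,  1.85225835e-01,
        -5.90865861e+02],
       [-1.85173896e-01, -4.44462343e-03,  9.82695718e-01,
        -1.02739439e+03],
       [ 0.00000000e+00,  0.00000000e+00,  0.00000000e+00,
         1.00000000e+00]])}
```

View pics/scene0.png

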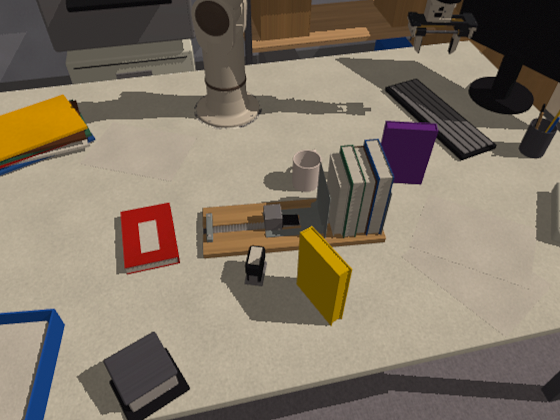

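View pics/top0.png

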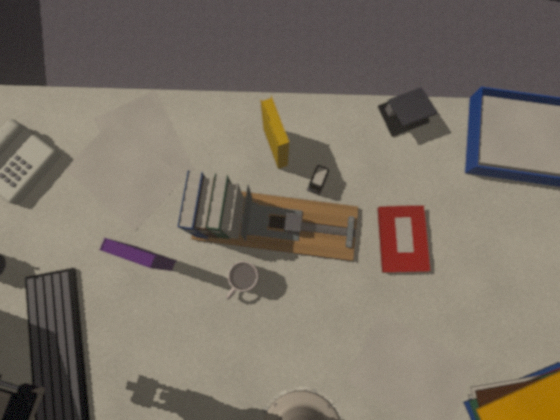

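Pad candidates are: the black pad in front of the grey housing at top (277,222) / scene (290,219), the black stamp at top (318,178) / scene (256,262), and the black box at top (408,110). The pad on the rack is the one described. I'll check it in a close crop and measure the rack.

```bash
python3 - <<'E'
from h import *
t=bot.snapshot("top");s=bot.snapshot("scene")
a=cv2.resize(t["image"][165:275,170:370],None,fx=4,fy=4,interpolation=cv2.INTER_CUBIC)
b=cv2.resize(s["image"][190:260,195:325],None,fx=6,fy=6,interpolation=cv2.INTER_CUBIC)
cv2.imwrite("pics/tc.png",a);cv2.imwrite("pics/sc.png",b)
h=cv2.cvtColor(t["image"],cv2.COLOR_BGR2HSV)
m=cv2.inRange(h,(5,90,60),(22,255,255)); m[:, :185]=0;m[:,365:]=0;m[:185]=0;m[270:]=0
m=cv2.morphologyEx(m,cv2.MORPH_OPEN,np.ones((2,2)))
P=cv2.findNonZero(m);r=cv2.minAreaRect(P);bx=cv2.boxPoints(r);print(r,bx)
W=np.array([onz(t,*p,20)[:2] for p in bx]);print(W,np.linalg.norm(W-np.roll(W,1,0),axis=1))
E
```

```text
((276.59521484375, 224.01229858398438), (162.49160766601562, 54.579769134521484), 7.352379322052002) [[192.52512 240.68066]
 [199.50974 186.54965]
 [360.6653  207.34393]
 [353.6807  261.47495]]
[[ 503.85454573  321.94693007]
 [ 664.55727438  312.56771642]
 [ 615.19618762 -162.51805618]
 [ 457.33207561 -140.88087928]] [465.16010291 160.976199   477.64318085 159.34003039]
```

View pics/tc.png

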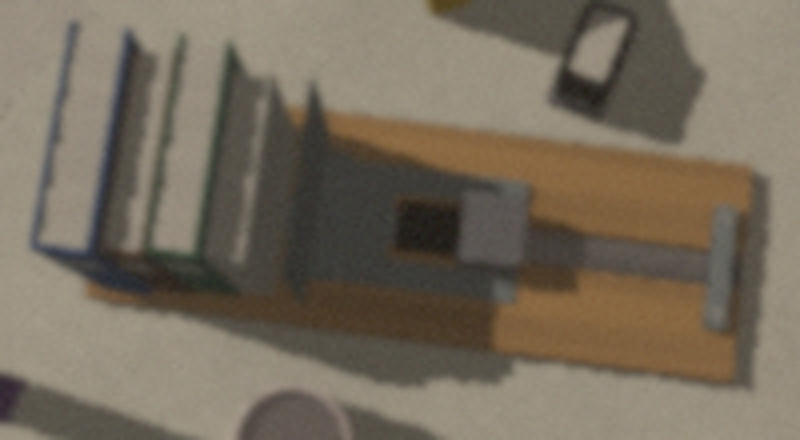

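View pics/sc.png

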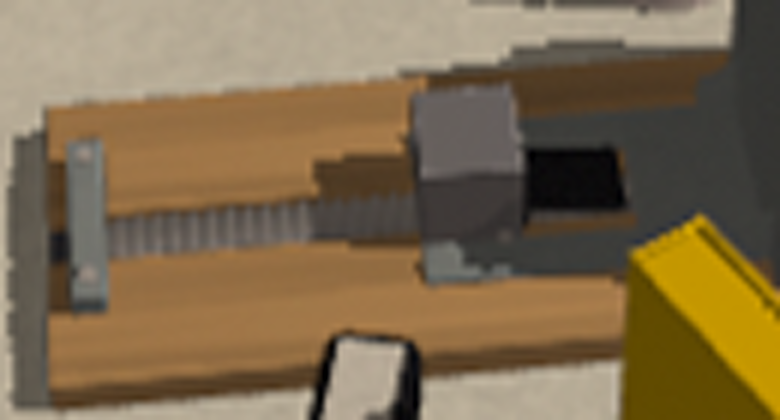

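```bash
python3 - <<'E'
from h import *
t=bot.snapshot("top");s=bot.snapshot("scene")
T=lambda u,v,z:onz(t,170+u/4-.375,165+v/4-.375,z).round(1)
S=lambda u,v,z:onz(s,195+u/6-.42,190+v/6-.42,z).round(1)
print("open corners",T(752,165,20),T(737,382,20),"S",S(46,107,20),S(50,405,20))
print("board edge pts T",T(295,108,20),T(90,295,20))
print("pad front mid",T(396,227,36),S(620,180,36))
print("pad front corners",T(396,200,36),T(396,254,36),S(612,150,36),S(627,208,36))
print("housing top",[T(*p,69) for p in((467,187),(530,185),(525,265),(460,265))],[S(*p,69) for p in((410,95),(515,85),(523,170),(422,182))])
print("stop",[T(*p,38) for p in((713,206),(738,208),(728,330),(704,328))],[S(*p,38) for p in((68,140),(103,140),(105,300),(70,300))])
print("stamp",T(595,45,76),"mug",T(295,430,92))
E
```

```text
open corners [ 619.3 -153.7   20. ] [ 461.2 -141.5   20. ] S [ 462.8 -136.5   20. ] [ 630.1 -153.8   20. ]
board edge pts T [652.8 182.4  20. ] [510.5 323.6  20. ]
pad front mid [563.6 104.5  36. ] [574.1 102.9  36. ]
pad front corners [583.2 105.2  36. ] [544.1 103.9  36. ] [556.4 103.8  36. ] [590.4 101.9  36. ]
housing top [array([587.8,  54.9,  69. ]), array([590.5,  11. ,  69. ]), array([534.2,  13.5,  69. ]), array([532.9,  58.4,  69. ])] [array([535.2,  17.9,  69. ]), array([539.1,  63.5,  69. ]), array([587.6,  55.9,  69. ]), array([585.1,  12.9,  69. ])]
stop [array([ 584.8, -121.8,   38. ]), array([ 583.8, -139.7,   38. ]), array([ 496.3, -132. ,   38. ]), array([ 497.2, -115.1,   38. ])] [array([ 501.5, -129.2,   38. ]), array([ 504.7, -114.2,   38. ]), array([ 594.5, -124.8,   38. ]), array([ 591.3, -139.1,   38. ])]
stamp [690.8 -32.6  76. ] mug [416.7 164.9  92. ]
```

```bash
cat >> h.py <<'E'
from scipy.spatial.transform import Rotation as Ro
Y=np.array([.097,.9953,0]);X=np.array([.9953,-.097,0])
PAD=np.array([566.,84.,36.])
def rel(p):
    "world shift to p in tool axes; yaw error about tool x"
    st=bot.read_state();R=Ro.from_quat(st["eef_rot"]);A=R.as_matrix()
    d=A.T@(np.array(p,float)-st["tcp_pos"]); c=A.T@X
    a=np.degrees(np.arctan2(c[2],c[1])); a=(a+90)%180-90
    print("tcp",st["tcp_pos"].round(1),"shift",d.round(1),"turn",round(a,1),"\n",A.round(3),"F",st["contact_force"].round(1),"t",st["time"],"q",st["joint_positions"].round(2))
E
python3 -c "
from h import *
rel([566,84,320])"
```

```text
tcp [156.2 630.7 226.4] shift [ -93.4 -432.2  529.2] turn 81.7 
 [[-0.     0.24   0.971]
 [-0.001  0.971 -0.24 ]
 [-1.    -0.001 -0.   ]] F [-0.6  0.6 -0.4] t 0.3 q [-1.06  0.5  -0.43  1.55  0.22  1.14 -0.21]
```

Emit:
{"op": "step_arm", "data": {
  "steps": [
    [-35,0,0,0,0],
    [-35,0,0,0,0],
    [-30,0,0,0,0],
    [0,-26,32,0,0],
    [0,-26,32,0,0],
    [0,-26,32,0,0],
    [0,-26,32,0,0],
    [0,-26,32,0,0],
    [0,-26,32,0,0],
    [0,-26,32,0,0]
  ]
}}

```text
time: 1.13
tcp_pos: [324.6, 403.1, 328.9]
eef_rot: [0.079, 0.705, -0.077, 0.701]
contact_force: [0.8, 0.1, -0.4]
grip_width: 29.8
```

```bash
python3 -c "
from h import *
rel([566,84,320])"
```

```text
tcp [324.6 403.1 328.9] shift [   6.5 -258.4  305.5] turn 82.9 
 [[-0.006  0.219  0.976]
 [ 0.003  0.976 -0.219]
 [-1.     0.002 -0.006]] F [ 0.8  0.1 -0.4] t 1.1333 q [-0.63  0.16 -0.35  1.75  0.05  1.24  0.36]
```

Emit:
{"op": "step_arm", "data": {
  "steps": [
    [0,-26,31,0,0],
    [0,-26,31,0,0],
    [0,-26,31,0,0],
    [0,-26,31,0,0],
    [0,-26,31,0,0],
    [0,-26,31,0,0],
    [0,-26,31,0,0],
    [0,-26,31,0,0],
    [0,-26,31,0,0],
    [0,-24,27,0,0]
  ]
}}

```text
time: 1.97
tcp_pos: [571.4, 70.9, 330.0]
eef_rot: [0.08, 0.702, -0.076, 0.703]
contact_force: [1.0, -0.1, 0.4]
grip_width: 0.5
```

Emit:
{"op": "step_arm", "data": {
  "steps": [
    [0,0,0,7,0],
    [0,0,0,7,0],
    [0,0,0,7,0],
    [0,0,0,7,0],
    [0,0,0,7,0],
    [0,0,0,7,0],
    [0,0,0,7,0],
    [0,0,0,7,0],
    [0,0,0,7,0],
    [0,0,0,7,0]
  ]
}}

```text
time: 2.8
tcp_pos: [575.9, 55.1, 328.2]
eef_rot: [0.475, 0.523, -0.475, 0.524]
contact_force: [-0.4, 0.5, -1.3]
grip_width: 1.1
```

```bash
python3 -c "
from h import *
rel([566,84,120])"
```

```text
tcp [575.9  55.1 328.2] shift [208.1  -7.4 -29.9] turn 11.1 
 [[ 0.001  0.995  0.097]
 [-0.     0.097 -0.995]
 [-1.     0.001  0.   ]] F [-0.4  0.5 -1.3] t 2.8 q [-0.25  0.26  0.14  1.63 -0.04  1.26 -0.01]
```

Emit:
{"op": "step_arm", "data": {
  "steps": [
    [0,-4,-15,6,0],
    [0,-4,-15,5,0],
    [40,0,0,0,0],
    [40,0,0,0,0],
    [40,0,0,0,0],
    [40,0,0,0,0],
    [40,0,0,0,0],
    [0,0,0,0,0]
  ]
}}

```text
time: 3.47
tcp_pos: [571.8, 88.6, 126.9]
eef_rot: [0.532, 0.469, -0.522, 0.474]
contact_force: [-2.6, -0.4, -0.2]
grip_width: 0.5
```

```bash
python3 - <<'E'
from h import *
rel([566,84,60])
t=bot.snapshot("top");s=bot.snapshot("scene")
a=cv2.resize(t["image"][150:270,200:360],None,fx=4,fy=4,interpolation=cv2.INTER_CUBIC)
b=cv2.resize(s["image"][130:260,205:335],None,fx=4,fy=4,interpolation=cv2.INTER_CUBIC)
b=cv2.resize(b,None,fx=480/520,fy=480/520); b=b[:, :]
a=cv2.resize(a,None,fx=.5,fy=.5)
c=np.zeros((480,800,3),np.uint8);c[:240,:320]=a;c[:,320:]=b
cv2.imwrite("pics/c2.png",c)
E
```

```text
tcp [571.8  88.6 126.9] shift [66.8 -6.3  5.5] turn -0.8 
 [[ 0.015  0.994 -0.11 ]
 [ 0.004 -0.111 -0.994]
 [-1.     0.015 -0.005]] F [-2.6 -0.4 -0.2] t 3.4667 q [-0.3   0.45  0.13  1.85 -0.08  0.83 -0.25]
```

View pics/c2.png

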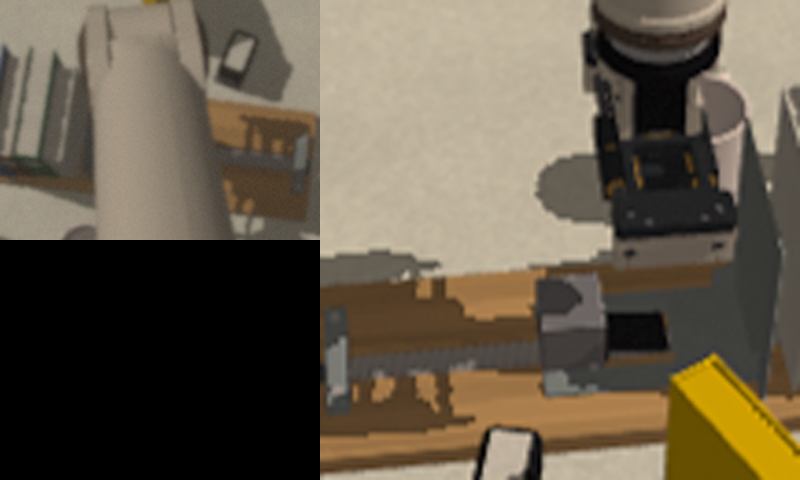

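```bash
python3 - <<'E'
from h import *
s=bot.snapshot("scene");st=bot.read_state();p=st["tcp_pos"];print(st["grip_width"])
g=lambda p:[round(x,0) for x in ((proj(s,p)[0]-205)*480/130+320,(proj(s,p)[1]-130)*480/130)]
print("tcp",g(p),"up66",g(p+[0,0,66]),"up130",g(p+[0,0,130]),"tip edges",g(p+9.5*Y),g(p-9.5*Y),g(p+35*Y),g(p-35*Y),g(p+95*X+[0,0,66]),g(p+95*X+37*Y+[0,0,66]),g(p+95*X-37*Y+[0,0,66]),"pad",g(PAD))
E
```

```text
0.28042949127791006
tcp [np.float64(651.0), np.float64(240.0)] up66 [np.float64(654.0), np.float64(168.0)] up130 [np.float64(658.0), np.float64(92.0)] tip edges [np.float64(665.0), np.float64(239.0)] [np.float64(637.0), np.float64(241.0)] [np.float64(703.0), np.float64(236.0)] [np.float64(599.0), np.float64(245.0)] [np.float64(678.0), np.float64(277.0)] [np.float64(738.0), np.float64(271.0)] [np.float64(617.0), np.float64(282.0)] pad [np.float64(634.0), np.float64(327.0)]
```

Emit:
{"op": "step_arm", "data": {
  "steps": [
    [25,-4,5,-0.8,0],
    [25,0,4,0,0],
    [20,0,0,0,0],
    [8,0,0,0,0],
    [0,0,0,0,0]
  ]
}}

```text
time: 4.03
tcp_pos: [593.1, 84.0, 75.5]
eef_rot: [0.543, 0.464, -0.504, 0.486]
contact_force: [0.4, -0.2, 1.0]
grip_width: 0.6
```

```bash
python3 -c "
from h import *
rel(PAD-4*Y)"
```

```text
tcp [593.1  84.   75.5] shift [ 37.7 -29.3   7.4] turn 0.0 
 [[ 0.063  0.993 -0.096]
 [ 0.014 -0.097 -0.995]
 [-0.998  0.061 -0.02 ]] F [ 0.4 -0.2  1. ] t 4.0333 q [-0.27  0.53  0.11  1.87 -0.09  0.68 -0.2 ]
```

Emit:
{"op": "step_arm", "data": {
  "steps": [
    [0,-8,0,0,0],
    [0,-8,0,0,0],
    [0,-8,2,0,0],
    [0,-5,3,0,0],
    [0,0,0,0,0]
  ]
}}

```text
time: 4.45
tcp_pos: [566.7, 83.3, 82.6]
eef_rot: [0.547, 0.461, -0.499, 0.488]
contact_force: [0.5, -0.6, 0.4]
grip_width: 0.6
```

```bash
python3 -c "
from h import *
rel(PAD-4*Y)"
```

```text
tcp [566.7  83.3  82.6] shift [46.3 -4.2  4.5] turn 0.1 
 [[ 0.076  0.993 -0.096]
 [ 0.017 -0.097 -0.995]
 [-0.997  0.074 -0.024]] F [ 0.5 -0.6  0.4] t 4.45 q [-0.28  0.48  0.11  1.94 -0.09  0.65 -0.21]
```

Emit:
{"op": "step_arm", "data": {
  "steps": [
    [8,-2,1,0,0],
    [8,-2,1,0,0],
    [8,-1,1,0,0],
    [0,0,0,0,0]
  ]
}}

```text
time: 4.78
tcp_pos: [563.5, 81.2, 57.7]
eef_rot: [0.548, 0.461, -0.498, 0.489]
contact_force: [-1.0, -0.8, -0.3]
grip_width: 0.6
```

```bash
python3 -c "
from h import *
rel(PAD-4*Y)"
```

```text
tcp [563.5  81.2  57.7] shift [21.8  0.6  1.6] turn 0.1 
 [[ 0.079  0.992 -0.095]
 [ 0.018 -0.097 -0.995]
 [-0.997  0.077 -0.025]] F [-1.  -0.8 -0.3] t 4.7833 q [-0.27  0.51  0.11  1.96 -0.1   0.59 -0.2 ]
```

Emit:
{"op": "step_arm", "data": {
  "steps": [
    [7,1,0,0,0],
    [7,1,0,0,0],
    [4,0,0,0,0],
    [0,0,0,0,0]
  ]
}}

```text
time: 5.12
tcp_pos: [566.6, 80.9, 35.9]
eef_rot: [0.547, 0.461, -0.499, 0.488]
contact_force: [-0.1, 0.6, -0.3]
grip_width: 0.1
```

Emit:
{"op": "step_arm", "data": {
  "steps": [
    [4,0,0,0,0],
    [4,0,0,0,0],
    [4,0,0,0,0]
  ]
}}

```text
time: 5.37
tcp_pos: [568.3, 83.1, 28.7]
eef_rot: [0.548, 0.462, -0.499, 0.488]
contact_force: [-22.6, 2.0, 63.6]
grip_width: 0.5
```

```bash
python3 -c "
from h import *
rel(PAD-4*Y)"
```

```text
tcp [568.3  83.1  28.7] shift [-7.5 -1.8  3.1] turn 0.1 
 [[ 0.075  0.993 -0.095]
 [ 0.02  -0.097 -0.995]
 [-0.997  0.073 -0.027]] F [-22.6   2.   63.6] t 5.3667 q [-0.26  0.57  0.09  1.96 -0.11  0.55 -0.19]
```

Emit:
{"op": "step_arm", "data": {
  "steps": [
    [0.5,0,0,0,0],
    [0.5,0,0,0,0]
  ]
}}

```text
time: 5.53
tcp_pos: [568.1, 84.8, 31.9]
eef_rot: [0.548, 0.463, -0.498, 0.487]
contact_force: [-2.3, -0.9, 6.0]
grip_width: 0.2
```

Emit:
{"op": "step_arm", "data": {
  "steps": [
    [0,0,4,0,0],
    [0,0,4,0,0]
  ]
}}

```text
time: 5.7
tcp_pos: [567.5, 79.6, 33.9]
eef_rot: [0.548, 0.464, -0.496, 0.487]
contact_force: [-2.1, 1.8, 6.0]
grip_width: 0.7
```

Emit:
{"op": "step_arm", "data": {
  "steps": [
    [3,0,0,0,0],
    [2,0,0,0,0],
    [2,0,0,0,0]
  ]
}}

```text
time: 5.95
tcp_pos: [568.0, 80.3, 30.0]
eef_rot: [0.549, 0.465, -0.496, 0.487]
contact_force: [-8.7, -1.0, 25.8]
grip_width: 0.3
```

Emit:
{"op": "step_arm", "data": {
  "steps": [
    [2,0,3,0,0],
    [2,0,3,0,0],
    [2,0,3,0,0]
  ]
}}

```text
time: 6.2
tcp_pos: [567.7, 76.6, 30.2]
eef_rot: [0.549, 0.467, -0.494, 0.486]
contact_force: [-8.3, 2.0, 22.1]
grip_width: 0.3
```

Emit:
{"op": "step_arm", "data": {
  "steps": [
    [2,0,5,0,0],
    [2,0,5,0,0],
    [2,0,5,0,0],
    [2,0,5,0,0]
  ]
}}

```text
time: 6.53
tcp_pos: [566.4, 64.5, 30.2]
eef_rot: [0.55, 0.471, -0.49, 0.485]
contact_force: [-9.5, 1.4, 22.1]
grip_width: 0.4
```

Emit:
{"op": "step_arm", "data": {
  "steps": [
    [2,0,6,0,0],
    [2,0,6,0,0],
    [2,0,6,0,0],
    [2,0,6,0,0]
  ]
}}

```text
time: 6.87
tcp_pos: [564.6, 48.0, 30.2]
eef_rot: [0.551, 0.475, -0.486, 0.484]
contact_force: [-8.8, 2.3, 24.3]
grip_width: 0.3
```

```bash
python3 - <<'E'
from h import *
rel([549+1,-119+44+10,31])
s=bot.snapshot("scene")
b=cv2.resize(s["image"][130:260,195:325],None,fx=4,fy=4,interpolation=cv2.INTER_CUBIC)
cv2.imwrite("pics/c3.png",b)
E
```

```text
tcp [564.6  48.   30.2] shift [ -7.7  -5.5 113.5] turn 1.2 
 [[ 0.076  0.994 -0.076]
 [ 0.052 -0.08  -0.995]
 [-0.996  0.072 -0.058]] F [-8.8  2.3 24.3] t 6.8667 q [-0.14  0.55  0.05  1.98 -0.14  0.54 -0.07]
```

View pics/c3.png

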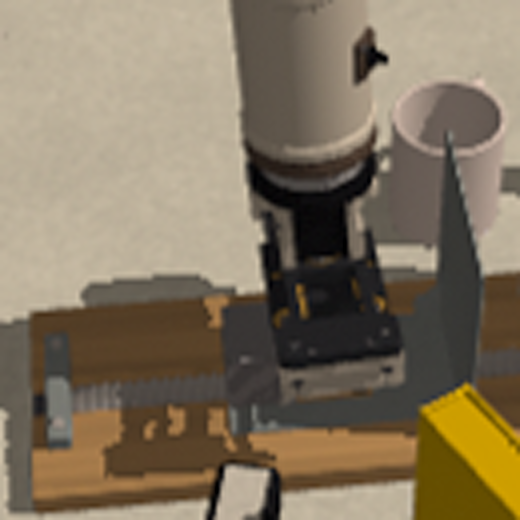

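Emit:
{"op": "step_arm", "data": {
  "steps": [
    [1.7,-0.3,6,0.3,0],
    [1.7,-0.3,6,0.3,0],
    [1.7,-0.3,6,0.3,0],
    [1.7,-0.3,6,0.3,0],
    [1.7,-0.3,6,0.3,0],
    [1.7,-0.3,6,0.3,0]
  ]
}}

```text
time: 7.42
tcp_pos: [561.9, 20.2, 30.5]
eef_rot: [0.561, 0.47, -0.489, 0.475]
contact_force: [-7.8, 1.7, 20.6]
grip_width: 0.4
```

```bash
python3 -c "
from h import *
rel([550,-65,31])"
```

```text
tcp [561.9  20.2  30.5] shift [-6.9 -2.7 85.8] turn -0.3 
 [[ 0.08   0.992 -0.101]
 [ 0.063 -0.106 -0.992]
 [-0.995  0.073 -0.071]] F [-7.8  1.7 20.6] t 7.4167 q [-0.08  0.55  0.04  1.99 -0.16  0.53 -0.02]
```

Emit:
{"op": "step_arm", "data": {
  "steps": [
    [1.6,-0.3,7,0.1,0],
    [1.6,-0.3,7,0.1,0],
    [1.6,-0.3,7,0.1,0],
    [1.6,-0.3,7,0.1,0],
    [1.6,-0.3,7,0.1,0],
    [1.6,-0.3,7,0.1,0],
    [1.6,-0.3,7,0.1,0],
    [1.6,-0.3,7,0.1,0]
  ]
}}

```text
time: 8.08
tcp_pos: [557.4, -24.7, 30.6]
eef_rot: [0.567, 0.471, -0.485, 0.471]
contact_force: [-8.2, 1.7, 23.4]
grip_width: 0.5
```

```bash
python3 -c "
from h import *
rel([550,-65,31])"
```

```text
tcp [557.4 -24.7  30.6] shift [-4.2 -2.7 40.6] turn -0.5 
 [[ 0.085  0.991 -0.106]
 [ 0.078 -0.113 -0.991]
 [-0.993  0.076 -0.087]] F [-8.2  1.7 23.4] t 8.0833 q [ 0.04  0.54  0.01  2.   -0.18  0.53  0.09]
```

Emit:
{"op": "step_arm", "data": {
  "steps": [
    [1.4,-0.2,7,0,0],
    [1.4,-0.2,7,0,0],
    [1.4,-0.2,7,0,0],
    [1.4,-0.2,7,0,0],
    [1.4,0,6,0,0],
    [1.4,0,6,0,0]
  ]
}}

```text
time: 8.58
tcp_pos: [554.4, -51.9, 30.9]
eef_rot: [0.569, 0.477, -0.478, 0.469]
contact_force: [-4.2, 17.1, 19.4]
grip_width: 0.3
```

Emit:
{"op": "step_arm", "data": {
  "steps": [
    [1.4,0,5,0,0],
    [1.4,0,5,0,0]
  ]
}}

```text
time: 8.75
tcp_pos: [554.4, -51.4, 31.0]
eef_rot: [0.569, 0.482, -0.474, 0.468]
contact_force: [-7.4, 8.3, 19.3]
grip_width: 0.5
```

```bash
python3 -c "
from h import *
rel([550,-65,31])"
```

```text
tcp [554.4 -51.4  31. ] shift [-1.9 -3.  13.8] turn 0.5 
 [[ 0.086  0.992 -0.088]
 [ 0.106 -0.097 -0.99 ]
 [-0.991  0.075 -0.113]] F [-7.4  8.3 19.3] t 8.75 q [ 0.14  0.55 -0.02  1.99 -0.2   0.54  0.19]
```

```bash
python3 - <<'E'
from h import *
s=bot.snapshot("scene")
b=cv2.resize(s["image"][165:255,190:310],None,fx=6,fy=6,interpolation=cv2.INTER_CUBIC)
cv2.imwrite("pics/c4.png",b)
E
```

```text
(no output)
```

View pics/c4.png

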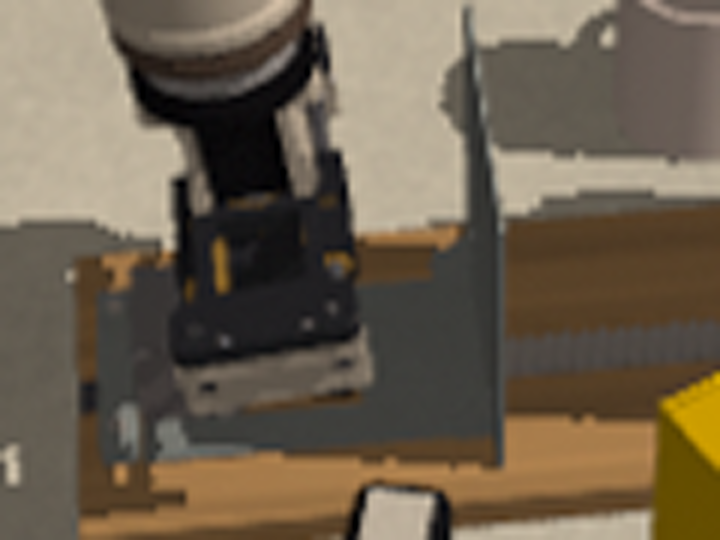

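```bash
python3 - <<'E'
from h import *
s=bot.snapshot("scene");t=bot.snapshot("top")
S=lambda u,v,z:onz(s,190+u/6-.42,165+v/6-.42,z)
for n,p in dict(plate=(502,464,20),foot=(163,460,23),stop_in_b=(140,455,34),stop_in_t=(136,405,41),plate_top=(466,10,170)).items():
    q=S(*p);print(n,q.round(1),"ry",(q-[546,-119,0])@Y-208)
a=cv2.resize(t["image"][190:265,250:370],None,fx=6,fy=6,interpolation=cv2.INTER_CUBIC)
cv2.imwrite("pics/c5.png",a)
E
```

```text
plate [620.6  26.7  20. ] ry -55.74151043643192
foot [ 590.1 -113.8   23. ] ry -198.49549407892803
stop_in_b [ 594.3 -123.1   34. ] ry -207.34412915190308
stop_in_t [ 572.8 -121.3   41. ] ry -207.71194690562754
plate_top [498.9  37.8 170. ] ry -56.47259020906915
```

Emit:
{"op": "step_arm", "data": {
  "steps": [
    [2.5,0,6,0,0],
    [2.5,0,7,0,0],
    [2.5,0,8,0,0],
    [2.5,0,8,0,0]
  ]
}}

```text
time: 9.23
tcp_pos: [554.4, -51.6, 30.5]
eef_rot: [0.57, 0.496, -0.462, 0.465]
contact_force: [-11.6, 13.2, 35.5]
grip_width: 0.2
```

```bash
python3 - <<'E'
from h import *
rel([550,-65,31])
s=bot.snapshot("scene")
b=cv2.resize(s["image"][195:250,195:285],None,fx=8,fy=8,interpolation=cv2.INTER_CUBIC)
cv2.imwrite("pics/c6.png",cv2.convertScaleAbs(b,alpha=1.8))
E
```

```text
tcp [554.4 -51.6  30.5] shift [-2.6 -3.3 13.5] turn 1.7 
 [[ 0.082  0.994 -0.066]
 [ 0.136 -0.076 -0.988]
 [-0.987  0.072 -0.142]] F [-11.6  13.2  35.5] t 9.2333 q [ 0.19  0.55 -0.06  1.98 -0.22  0.56  0.25]
```

View pics/c6.png

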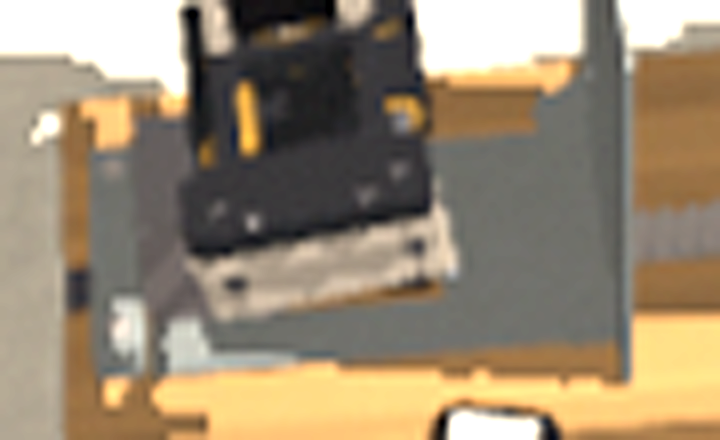

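The camera puts the plate at rack y −55.7 (−55 is fully home), and the bookend is held hard against 13 N. I'll lift off straight up.

Emit:
{"op": "step_arm", "data": {
  "steps": [
    [-3,0,0,0,0],
    [-4,0,0,0,0],
    [-5,0,0,0,0],
    [-6,0,0,0,0],
    [-8,0,-1,0,0],
    [-12,0,-2,0,0]
  ]
}}

```text
time: 9.78
tcp_pos: [551.3, -51.1, 71.6]
eef_rot: [0.57, 0.498, -0.46, 0.464]
contact_force: [0.9, -0.6, 0.1]
grip_width: 0.2
```

Emit:
{"op": "step_arm", "data": {
  "steps": [
    [-20,0,-3,0,0],
    [-20,0,-3,0,0],
    [-20,0,-3,0,0],
    [-20,0,-3,0,0],
    [-20,0,-3,0,0],
    [-20,0,-3,0,0],
    [-20,0,-3,0,0],
    [-20,0,-3,0,0],
    [0,0,0,0,0],
    [0,0,0,0,0]
  ]
}}

```text
time: 10.62
tcp_pos: [538.0, -54.0, 249.7]
eef_rot: [0.572, 0.494, -0.462, 0.465]
contact_force: [-1.0, -0.7, -0.2]
grip_width: 0.4
```

```bash
python3 - <<'E'
from h import *
rel([550,-65,31])
s=bot.snapshot("scene")
c=s["image"][140:260,190:340]
b=cv2.resize(c,None,fx=5,fy=5,interpolation=cv2.INTER_CUBIC)
cv2.imwrite("pics/c7.png",cv2.convertScaleAbs(b,alpha=1.6))
E
```

```text
tcp [538.  -54.  249.7] shift [215.4  -3.6  41. ] turn 1.5 
 [[ 0.086  0.994 -0.069]
 [ 0.135 -0.081 -0.987]
 [-0.987  0.075 -0.142]] F [-1.  -0.7 -0.2] t 10.6167 q [ 0.17  0.21 -0.02  1.87 -0.17  1.    0.16]
```

View pics/c7.png

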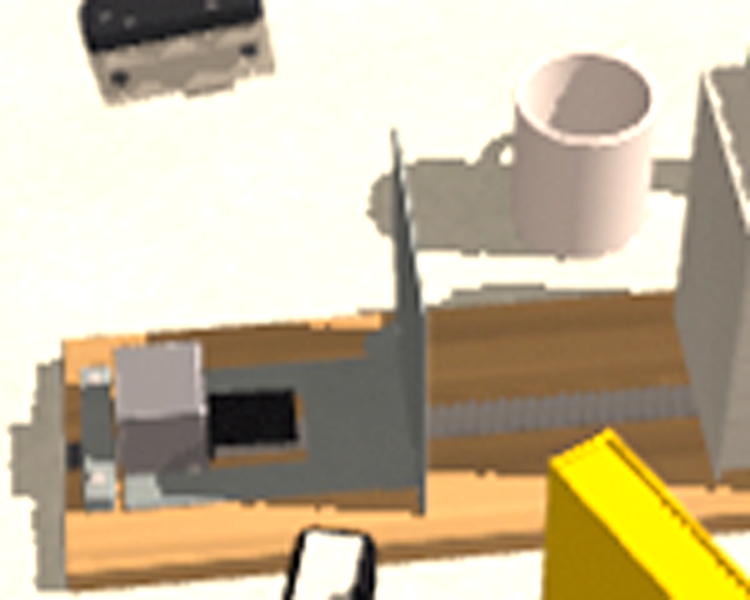

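The picture shows the housing at (115–205, 345–470) butted against the stop at (97,440). The pad at (255,415) is up again, the plate has moved back, and the books, mug and stamp look untouched.

```bash
python3 -c "
from h import *
print(bot.sign_off())"
```

```text
the job is handed in; nothing more can be done
None
```

I pressed the release pad down with the shut fingertips, kept it down with about 20 N, pushed the bookend back to the stop, lifted straight off and handed the job in.

**Last checks**
- **Bookend:** before I lifted off, the camera put the plate at rack y of about −56 mm (−55 is fully home), and it would not move under a 13 N push. After lifting off, the housing is seen against the stop.
- **Release:** the pad looks up again. I judged this by eye and did not measure the tilt.
- **Surroundings:** in the last view, the mug, the stamp and what it showed of the books looked untouched. That view did not take in the lying book or the whole row, and I did not measure any of their positions. The arm was well clear of everything, with no contact force.
- **Time:** the robot clock was at about 10.6 s of the 38 s allowed.

**What did not go as planned**
- **First press:** it peaked at about 64 N on the fingertips, more than I meant.
- **Tool tilt:** the tool leaned by up to about 9 degrees during the push.
- **Finger position:** the fingers stopped about 13 mm short of where I had predicted. I trusted the plate position and the picture over that estimate.

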